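# Fetch the boxed-in reagent jar for weighing and put the bottles back

### The arm

A 6-joint arm with a two-finger parallel gripper is mounted at the origin on the work surface. World frame = base frame: x ahead of the robot, y to its left, z up, the work surface at z = 0. Lengths are in mm, angles in degrees, forces in N, time in s.
With the tool pointing down it reaches from about 350 to 850 mm from the base axis. Payload 8.1 kg.
Tool frame: the origin (TCP) lies at the very end of the fingers, on their centre line; the grasp point (between the pads) lies 19 mm behind it (tcp_to_grasp is the distance from the TCP to the grasp point, in mm); z points along the fingers, x is the direction in which the jaws open and shut, and the axes are right-handed (so a half turn about z gives the same grasp; the last joint's range is limited). The gripper opens to 85 mm and grips with 20 to 120 N. Pads are 22 mm wide; open, the fingers measure 114 mm over their backs; the gripper's body (76 mm by 85 mm) begins 54 mm behind the grasp point. The pads swing forward as they close: fully open they stand 13 mm farther back than shut.
Start: joints at [-71.643, 7.471, 85.268, -0, 87.261, -4.893], TCP at [236.872, -551.268, 231.292] pointing down, gripper open.
Joint ranges: [-169.43, 169.43], [-51.17, 129.36], [1.28, 143.12], [-76.62, 256.62], [0, 156.53], [-152.29, 152.29]. Speed limits (degrees/s): [136.94, 136.94, 159.86, 180, 180, 180].

### API

Orientations are given as [roll, pitch, yaw] about the fixed x, y, z axes, in that order (R = Rz(yaw) Ry(pitch) Rx(roll)).
In Python, from bench import * gives the robot as it stands. The module is installed in compiled form; this text tells all that it offers.
- The arm moves only by the tool apply_moves, never from a script. Its argument "targets" is text: rows parted by semicolons, each of 7 numbers parted by spaces: the turn, a rotation vector about the tool's x, y, z in rad, then the shift along the tool's x, y, z in cm, then the finger opening in cm, from 0 to 8.54. A call has exactly 5 rows; each row is the pose to reach, as a shift and turn from the pose commanded when the call began, along the tool's axes at that moment; what a row does not reach only later rows make up. A row lasts 1/10 s, in which the tool goes at most 50 mm and 8.59 degrees, less where a joint would pass 70% of its speed; a pose out of reach is approached as far as the arm can. A call with a gripper value outside its range is refused whole. The fingers move at their own pace and stop on an object; "force" is the grip in N (left out, the last holds). Time passes only in rows, so rows that repeat a pose let the fingers close, or fill a call up. It gives the time, the measured TCP pose, the force and the opening at its end, in the units of the state.
- sense(): the state, without advancing time (a new reading comes with each control period).
- snapshot(name): name is "scene" or "top"; returns the picture (384x512x3 uint8, red, green, blue); there is no depth.
- camera_model(name): a dict with "fx", "fy", "cx", "cy" (pixels), "k1" (the pictures are not rectified: a ray, as slopes to the right and down, at radius r is drawn at 1 + k1 r^2 times it, then the intrinsics apply), "position" and "attitude" of the camera in the world. Camera axes: x right, y up, looking along -z (the intrinsics and any distortion apply to the point x, -y, -z); pixel columns grow to the right and rows downward; lengths in mm; the calibration is good to about 2 mm. A picture is of the moment at which its call begins. camera_model takes no time and is no camera call.
- hand_in(): hands the job in, once; it reports no verdict.
Trained networks look in the newest picture that a camera, given by its name, has taken for a name from the list of things; names that differ only in an ending like _2 or _b are one class to them, and where a whole thing is asked for, a point or a joint stands for the part that bears it (a point fixed in the world has none). Each returns a list of dicts, best first, with "confidence" (0 to 1); they miss things now and then, are a little off and sometimes report something else, mostly with a low value. They report only what shows in the picture. A call takes as long as a camera call. They do not tell look-alikes from the thing itself.
- recognise(camera, query): "at" ([row, column] in pixels, amid what is visible of it).
- place_of(camera, query): "at" ([row, column] in pixels: a listed point, or the origin of a listed thing).
The state is a dict: "time": time; "joint_pos": joint angles; "qd": joint speeds; "joint_efforts": joint torques, N m; "tool_pos": TCP position; "tcp_rot": TCP orientation; "ft_force": force on the tool from outside, world axes, zero at the start; "wrist_torque": the same for the moment, N m; "finger_gap": finger opening in mm.
Only numpy, scipy, OpenCV 4.12 (cv2) and the standard library are available. Lean on these libraries where they do the work, as an engineer would, in place of code of your own. Each camera call takes 0.05 s, during which the arm holds its last target. There are 200 camera calls.

### The job

The amber jar has to be weighed, but three tall reagent bottles stand close round it in the spill tray: first set all three upright on the blue absorbent pad, then bring the amber jar to the middle of the balance pan. With the jar on the pan, put each bottle back upright in the very compartment it came from (they do not have fixed places, so note them first). Set everything down gently, without dropping or tipping it, and leave the two white-bodied jars in the tray where they are.

Things in the scene. Friction and masses are not known exactly. Their poses are not given: they have to be found in the camera images.
- blue_bottle_mid (a point): White reagent bottle, blue screw cap, blue stripe round its label. Body 60 mm in diameter to 95 mm up, then a shoulder to a 29 mm neck; cap 34 mm in diameter, from 126 to 150 mm above the underside (150 mm tall in all); 260 g. Point: on its axis, 75 mm above the underside, so the cap's middle is 63 mm above it; z up. In the tray, take it by the cap from above.
- red_bottle_mid (a point): White reagent bottle, red screw cap, red stripe round its label. Body 60 mm in diameter to 95 mm up, then a shoulder to a 29 mm neck; cap 34 mm in diameter, from 126 to 150 mm above the underside (150 mm tall in all); 260 g. Point: on its axis, 75 mm above the underside, so the cap's middle is 63 mm above it; z up. In the tray, take it by the cap from above.
- yellow_bottle_mid (a point): White reagent bottle, yellow screw cap, yellow stripe round its label. Body 60 mm in diameter to 95 mm up, then a shoulder to a 29 mm neck; cap 34 mm in diameter, from 126 to 150 mm above the underside (150 mm tall in all); 260 g. Point: on its axis, 75 mm above the underside, so the cap's middle is 63 mm above it; z up. In the tray, take it by the cap from above.
- amber_jar_mid (a point): Brown amber-glass jar with a black screw cap, 46 mm in diameter, 55 mm tall, its cap 42 mm in diameter and 17 mm high at the top. The point lies on its axis half-way up, 27.5 mm above the underside; z points up. 110 g. It stands in the middle of the tray's far (+x) row, a tall bottle on either side and one in front of it.
- green_jar_mid (a point): White plastic jar with a green screw cap, 46 mm in diameter, 55 mm tall, its cap 42 mm in diameter and 17 mm high at the top. The point lies on its axis half-way up, 27.5 mm above the underside; z points up. Not wanted: it stands in a corner compartment of the tray's near row and stays there.
- white_jar_mid (a point): White plastic jar with a white screw cap, 46 mm in diameter, 55 mm tall, its cap 42 mm in diameter and 17 mm high at the top. The point lies on its axis half-way up, 27.5 mm above the underside; z points up. Not wanted: it stands in the other corner compartment of the near row and stays there.
- tray: Grey spill tray, fixed, 196 (x) by 256 (y) mm with its lips, 22 mm high. Origin: centre of its underside. Low 4 mm walls part it into six compartments 80 by 80 mm inside, floor 4 mm above the bench; centres at x = -42 (near row), +42 mm (far row), y = -84, 0, +84 mm in its axes. Bottles: both ends of the far row and middle of the near row; white-bodied jars: near corners.
- pad: Light blue absorbent pad fixed flat on the bench, 240 mm along its x by 200 mm along its y, 3 mm thick, empty at the start. Origin: centre of its underside. It is the side area for the three bottles.
- pan (a point): Centre of the top of the balance's round steel pan, 120 mm in diameter, level, fixed, 78 mm above the bench; z up. The balance below it is a white and grey box 280 (x) by 190 (y) mm, up to 63 mm high, display on the near side; the pan is 45 mm beyond the box's middle along its x. Tray, pad and balance stand side by side and swap places between starts.
Things that resemble listed ones, but are neither listed nor needed, are in the scene too. There is more than one size of the part that bears amber_jar_mid; the job needs the smaller. What is shaped like the part that bears yellow_bottle_mid but pink is not meant.

How it is judged (in metres and radians):
On the way, in this order (a step that is already met when the one before it is completed fails the run):
1. all three bottles stand upright on the blue pad, released, the amber jar still in its compartment (x of blue_bottle_mid in the frame of pad between -0.12 and 0.12 m and y of blue_bottle_mid in the frame of pad between -0.1 and 0.1 m and z of each of blue_bottle_mid, red_bottle_mid, yellow_bottle_mid in the frame of pad below 0.086 m and angle between each of blue_bottle_mid, red_bottle_mid, yellow_bottle_mid's own z axis and vertical below 0.1 rad and contact force between each of blue_bottle, red_bottle, yellow_bottle and the fingers below 0.1 N and linear speed of each of blue_bottle, red_bottle, yellow_bottle below 0.03 m/s and x of red_bottle_mid in the frame of pad between -0.12 and 0.12 m and y of red_bottle_mid in the frame of pad between -0.1 and 0.1 m and x of yellow_bottle_mid in the frame of pad between -0.12 and 0.12 m and y of yellow_bottle_mid in the frame of pad between -0.1 and 0.1 m and distance of amber_jar_mid from where it was at the start of the episode below 0.035 m), for 0.2 s.
2. the amber jar stands released in the middle of the balance pan, the three bottles still on the pad (horizontal distance between amber_jar_mid and pan below 0.02 m and z of amber_jar_mid in the frame of pan between 0.022 and 0.033 m and angle between each of amber_jar_mid, blue_bottle_mid, red_bottle_mid, yellow_bottle_mid's own z axis and vertical below 0.1 rad and contact force between each of amber_jar, blue_bottle, red_bottle, yellow_bottle and the fingers below 0.1 N and linear speed of each of amber_jar, blue_bottle, red_bottle, yellow_bottle below 0.03 m/s and x of blue_bottle_mid in the frame of pad between -0.12 and 0.12 m and y of blue_bottle_mid in the frame of pad between -0.1 and 0.1 m and z of each of blue_bottle_mid, red_bottle_mid, yellow_bottle_mid in the frame of pad below 0.086 m and x of red_bottle_mid in the frame of pad between -0.12 and 0.12 m and y of red_bottle_mid in the frame of pad between -0.1 and 0.1 m and x of yellow_bottle_mid in the frame of pad between -0.12 and 0.12 m and y of yellow_bottle_mid in the frame of pad between -0.1 and 0.1 m), for 0.2 s.
At the end, for the whole second after the job is handed in: The amber jar stands upright on the balance pan within 20 mm of its centre; each of the three bottles stands upright in the compartment it came from, within 23 mm of where it stood at the start; the two white-bodied jars are within 20 mm of where they stood; all is released and at rest (horizontal distance between amber_jar_mid and pan below 0.02 m and z of amber_jar_mid in the frame of pan between 0.022 and 0.033 m and angle between each of amber_jar_mid, blue_bottle_mid, red_bottle_mid, yellow_bottle_mid's own z axis and vertical below 0.1 rad and contact force between each of amber_jar, blue_bottle, red_bottle, yellow_bottle and the fingers below 0.1 N and linear speed of amber_jar below 0.03 m/s and distance of each of blue_bottle_mid, red_bottle_mid, yellow_bottle_mid from where it was at the start of the episode below 0.023 m and linear speed of each of blue_bottle, red_bottle, yellow_bottle below 0.02 m/s and angular speed of each of blue_bottle, red_bottle, yellow_bottle below 0.2 rad/s and distance of each of green_jar_mid, white_jar_mid from where it was at the start of the episode below 0.02 m); the robot touches nothing.
It fails at once if one of the two white-bodied jars is moved by 20 mm or more (distance of any of green_jar_mid, white_jar_mid from where it was at the start of the episode above 0.02 m).
It fails at once if a bottle or the amber jar is tipped by more than 35 degrees (angle between any of blue_bottle_mid, red_bottle_mid, yellow_bottle_mid, amber_jar_mid's own z axis and vertical above 0.6 rad).
It fails at once if a bottle or the amber jar is dropped: it falls free of the fingers at over 0.6 m/s (from some 18 mm or more) ((contact force between blue_bottle and the fingers below 0.02 N and linear speed of blue_bottle above 0.6 m/s) or (contact force between red_bottle and the fingers below 0.02 N and linear speed of red_bottle above 0.6 m/s) or (contact force between yellow_bottle and the fingers below 0.02 N and linear speed of yellow_bottle above 0.6 m/s) or (contact force between amber_jar and the fingers below 0.02 N and linear speed of amber_jar above 0.6 m/s)).
It also fails if it takes over 147 s, if anything falls off the work surface, if the arm or the gripper's body presses on something with over 40 N, if the wrist force passes 120 N, or if a joint passes its speed limit or range.

## Working session

There is one attempt and no reset: what is moved stays moved. The work goes in short steps, Python scripts to look and compute and a tool call to move; the robot and the scene stay as the last step left them, time stands still between calls to the robot, and variables do not carry over. Pictures are saved under pics/ and viewed, about 12 in all and at most 16, crops included, and the job is handed in when it is done.

Besides the shell and the picture viewer there is one more tool, called after "Request:" in YAML: its name, and indented under it one key for each argument. apply_moves: Moves the arm, as the interface text tells. Its arguments: {"type":"object","properties":{"targets":{"type":"string"},"force":{"type":"number"}},"required":["targets"]}

```bash
mkdir -p pics; cat > h.py <<'E'
from bench import *
import numpy as np, cv2
from scipy.spatial.transform import Rotation as R
def save(n,f):
    im=snapshot(n); cv2.imwrite('pics/'+f,im[:,:,::-1]); return im
E
python3 - <<'E'
from h import *
for n in ("scene","top"):
    save(n,n+'0.png'); print(n,camera_model(n))
    for q in ["blue_bottle_mid","red_bottle_mid","yellow_bottle_mid","amber_jar_mid","green_jar_mid","white_jar_mid","tray","pad","pan"]:
        print(q,[(np.round(d["at"]).tolist(),round(d["confidence"],2)) for d in place_of(n,q)][:4])
print(sense())
E
```

```text
scene {'fx': 473.5118421843342, 'fy': 473.5118421843342, 'cx': 256.1857503134033, 'cy': 184.09815223551868, 'k1': -0.15194700973442551, 'position': array([1047.99323142, -590.44703315,  968.02976099]), 'attitude': array([40.08452002,  0.50326662, 39.78532088])}
blue_bottle_mid [([156.0, 232.0], 0.88)]
red_bottle_mid [([190.0, 235.0], 0.8)]
yellow_bottle_mid [([175.0, 329.0], 0.95), ([152.0, 276.0], 0.73)]
amber_jar_mid [([216.0, 298.0], 0.74), ([113.0, 330.0], 0.7), ([186.0, 255.0], 0.69)]
green_jar_mid [([156.0, 255.0], 0.87)]
white_jar_mid [([184.0, 212.0], 0.86)]
tray [([183.0, 246.0], 0.59), ([186.0, 257.0], 0.29)]
pad [([269.0, 147.0], 0.58)]
pan [([113.0, 333.0], 0.63), ([185.0, 211.0], 0.58)]
top {'fx': 418.0329686612908, 'fy': 418.0329686612908, 'cx': 247.30426128563155, 'cy': 194.24969849866255, 'k1': 0.022632768355380407, 'position': array([ 447.41335149,   -1.9320539 , 1131.93887925]), 'attitude': array([  5.12863252,  -0.47227062, -91.02724009])}
blue_bottle_mid [([225.0, 236.0], 0.98)]
red_bottle_mid [([235.0, 266.0], 0.72), ([197.0, 274.0], 0.62)]
yellow_bottle_mid [([1
[... 222 characters left out ...]
4.0, 367.0], 0.71)]
pan []
{'time': 1.0, 'joint_pos': array([-7.16419729e+01,  7.47124514e+00,  8.52670604e+01, -6.07113821e-04,
        8.72614513e+01, -4.89128105e+00]), 'qd': array([ 0.12035894, -0.0657872 , -0.05358966, -0.0503968 , -0.05686794,
       -0.07427187]), 'joint_efforts': array([ 6.79727273e-04, -5.69329762e+01, -5.00880218e+01, -3.71230944e-04,
        1.21358345e-03, -3.42319410e-06]), 'tool_pos': array([ 236.87641649, -551.27102087,  231.29849534]), 'tcp_rot': array([ 1.79999375e+02, -1.90601754e-04, -6.67506629e+01]), 'ft_force': array([ 0.309943  ,  0.58969301, -0.27593606]), 'wrist_torque': array([ 0.06823191, -0.01661192,  0.01548465]), 'finger_gap': 85.37177833976811}
```

```bash
python3 -c "
import cv2
for n in('scene','top'):
    a=cv2.imread('pics/%s0.png'%n); cv2.imwrite('pics/%s0b.png'%n,cv2.resize(a,(780,585),interpolation=cv2.INTER_CUBIC))"
```

```text
(no output)
```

View pics/scene0b.png

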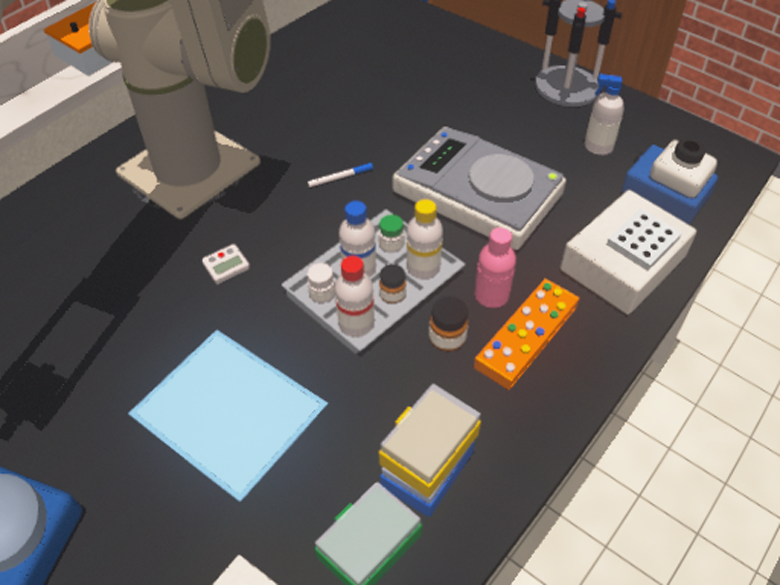

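View pics/top0b.png

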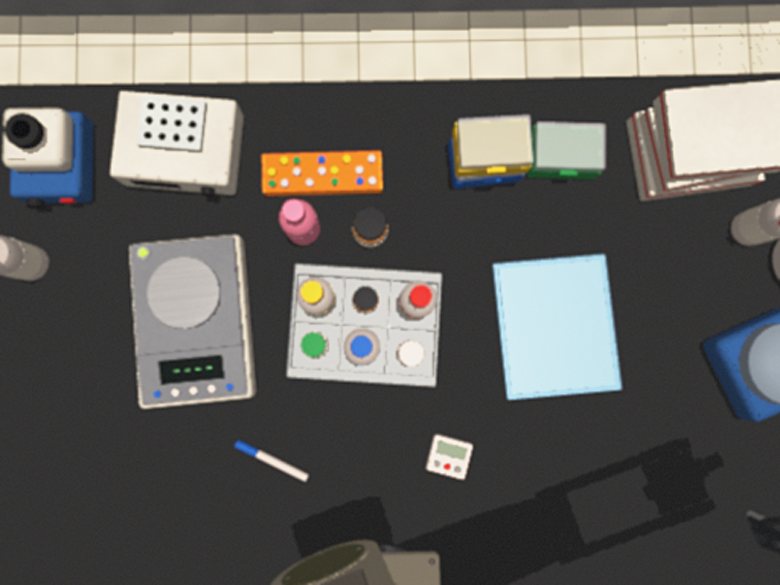

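The scene view (780-wide pixels) shows the tray at about (375,280) holding the yellow bottle (425,240), blue (357,245), red (353,300), amber jar (393,283), and the green and white jars. The pink bottle (495,268) and the bigger amber jar (448,322) are decoys outside the tray. A similar blue-capped bottle stands at the back (603,115).

In the top view the far row is yellow (312,295), amber (365,298), red (420,298). The near row is green (313,345), blue (361,347), white (411,353). The pan is at (183,293) and the pad at (557,327).

Choice by description: the three bottles in the tray, and the small amber jar at top (365,298). The big amber jar at (370,226) is rejected.

```bash
cat >> h.py <<'E'
def cam(n):
    c=camera_model(n); return c,R.from_euler('xyz',c['attitude'],degrees=True).as_matrix()
def proj(n,P):
    c,M=cam(n); q=(np.atleast_2d(P)-c['position'])@M
    s=np.stack([q[:,0]/-q[:,2],-q[:,1]/-q[:,2]],1); f=1+c['k1']*(s**2).sum(1,keepdims=True); s=s*f
    return np.stack([c['fx']*s[:,0]+c['cx'],c['fy']*s[:,1]+c['cy']],1)   # col,row
def back(n,col,row,z):
    c,M=cam(n); d=np.array([(col-c['cx'])/c['fx'],(row-c['cy'])/c['fy']]); s=d.copy()
    for _ in range(8): s=d/(1+c['k1']*(s**2).sum())
    r=M@np.array([s[0],-s[1],-1]); t=(z-c['position'][2])/r[2]; return c['position']+t*r
T=np.linspace(0,2*np.pi,40)
def hullc(n,x,y,r,z0,z1):
    P=np.array([[x+r*np.cos(t),y+r*np.sin(t),z] for z in (z0,z1) for t in T])
    h=cv2.convexHull(proj(n,P).astype(np.float32)); m=cv2.moments(h); return np.array([m['m10'],m['m01']])/m['m00'],m['m00']
def mask(im,colr):
    h,s,v=[c.astype(int) for c in cv2.split(cv2.cvtColor(im,cv2.COLOR_RGB2HSV))]
    H={'yellow':(22,32),'blue':(105,122),'green':(55,80)}
    m=((h<6)|(h>174)) if colr=='red' else (h>=H[colr][0])&(h<=H[colr][1])
    return (m&(s>130)&(v>60)).astype(np.uint8)
def cap(n,im,colr,guess,r=17,z0=130,z1=154,m=None,win=14):
    """fit xy of an upright cylinder to the blob centroid near pixel guess (col,row)"""
    m=mask(im,colr) if m is None else m
    k,l,st,ce=cv2.connectedComponentsWithStats(m)
    ok=[i for i in range(1,k) if np.hypot(*(ce[i]-guess))<win and st[i,4]>25]
    if not ok: return None
    i=max(ok,key=lambda i:st[i,4]); p=back(n,*ce[i],(z0+z1)/2)[:2]
    for _ in range(5):
        c,a=hullc(n,*p,r,z0,z1); p=p+back(n,*ce[i],z1)[:2]-back(n,*c,z1)[:2]
    return p.round(1),ce[i].round(1),int(st[i,4]),round(float(a))
E
python3 - <<'E'
from h import *
s={n:cv2.imread(f'pics/{n}0.png')[:,:,::-1].copy() for n in('scene','top')}
for c,gs,gt in [('yellow',(279,137),(205,193)),('red',(231,175),(276,194)),('blue',(233,138),(237,227))]:
    print(c,cap('scene',s['scene'],c,gs),cap('top',s['top'],c,gt))
im=s['top']; hsv=cv2.cvtColor(im,cv2.COLOR_RGB2HSV)
dark=((hsv[...,2]<100)).astype(np.uint8); d2=dark.copy(); 
z=np.zeros_like(dark); z[180:212,224:255]=1
print('amber cap',cap('top',im,'',(240,195),21,42,59,dark*z))
pm=((hsv[...,0]>85)&(hsv[...,0]<110)&(hsv[...,2]>170)&(hsv[...,1]>30)).astype(np.uint8)
k,l,st,ce=cv2.connectedComponentsWithStats(pm); i=1+np.argmax(st[1:,4]); 
rc=cv2.minAreaRect(np.argwhere(l==i)[:,::-1].astype(np.float32)); B=np.array([back('top',*p,3)[:2] for p in cv2.boxPoints(rc)])
print('pad',B.round(),B.mean(0).round(1),[np.linalg.norm(B[i]-B[i-1]).round() for i in range(4)])
print('pan hough'); g=cv2.resize(cv2.cvtColor(im,cv2.COLOR_RGB2GRAY)[160:225,85:160],None,fx=6,fy=6,interpolation=cv2.INTER_CUBIC)
C=cv2.HoughCircles(g,cv2.HOUGH_GRADIENT,1,200,param1=80,param2=15,minRadius=125,maxRadius=165)
for c in C[0]: print(c, back('top',85+c[0]/6-.4,160+c[1]/6-.4,78), c[2]/6/418*1054)
for n,w,h in [('ambernet',241,196)]: pass
# pan from scene: boundary of the ellipse
g=cv2.cvtColor(s['scene'],cv2.COLOR_RGB2GRAY); print('scene guess pan',back('scene',501/1.523,176/1.523,78))
for n in('scene','top'):
    v=s[n][150:245,175:320] if n=='scene' else s[n][150:260,80:300]
    cv2.imwrite(f'pics/c_{n}.png',cv2.resize(v[:,:,::-1],None,fx=3.6,fy=3.6,interpolation=cv2.INTER_CUBIC))
E
```

```text
yellow (array([544.7,  90.2]), array([278.7, 137.9]), 171, 197) (array([545. ,  90.5]), array([204.2, 191.2]), 153, 179)
red (array([535.4, -78.5]), array([230.7, 175.6]), 200, 227) (array([535.3, -78.8]), array([275.6, 194. ]), 160, 176)
blue (array([458.5,  15.7]), array([232.9, 138.7]), 176, 197) (array([458.8,  14.6]), array([236.7, 227. ]), 134, 167)
amber cap (array([540.8,   8.2]), array([239.3, 195.7]), 177, 213)
pad [[ 603. -221.]
 [ 622. -425.]
 [ 378. -438.]
 [ 360. -238.]] [ 490.9 -330.8] [np.float64(244.0), np.float64(205.0), np.float64(244.0), np.float64(201.0)]
pan houghTraceback (most recent call last):
  File "<stdin>", line 15, in <module>
TypeError: 'NoneType' object is not subscriptable
```

```bash
python3 - <<'E'
from h import *
s={n:cv2.imread(f'pics/{n}0.png')[:,:,::-1].copy() for n in('scene','top')}
# pan: maximise edge gradient along the projected 60 mm circle, both cameras
def grad(im):
    g=cv2.GaussianBlur(cv2.cvtColor(im,cv2.COLOR_RGB2GRAY).astype(np.float32),(0,0),.8); return np.hypot(cv2.Sobel(g,5,1,0),cv2.Sobel(g,5,0,1))
tt=np.linspace(0,2*np.pi,120)
for n in s:
    G=grad(s[n]); c0=back('top',183/1.523,293/1.523,78)[:2]; best=[]
    for dx in range(-24,25,2):
        for dy in range(-24,25,2):
            p=proj(n,np.array([[c0[0]+dx+60*np.cos(t),c0[1]+dy+60*np.sin(t),78] for t in tt])).astype(np.float32)
            best.append((float(np.minimum(cv2.remap(G,p[:,:1],p[:,1:],1),60).mean()),(c0+[dx,dy]).round(1).tolist()))
    best.sort(reverse=True); print(n,best[:4])
a=s['top'][165:245,85:300]; cv2.imwrite('pics/c_top.png',cv2.resize(a[:,:,::-1],None,fx=3.6,fy=3.6,interpolation=cv2.INTER_CUBIC))
E
```

```text
scene [(60.0, [558.1, 306.1]), (60.0, [556.1, 310.1]), (60.0, [556.1, 308.1]), (59.84608459472656, [558.1, 304.1])]
top [(60.0, [556.1, 310.1]), (60.0, [554.1, 310.1]), (60.0, [554.1, 308.1]), (59.89567184448242, [556.1, 308.1])]
```

View pics/c_top.png

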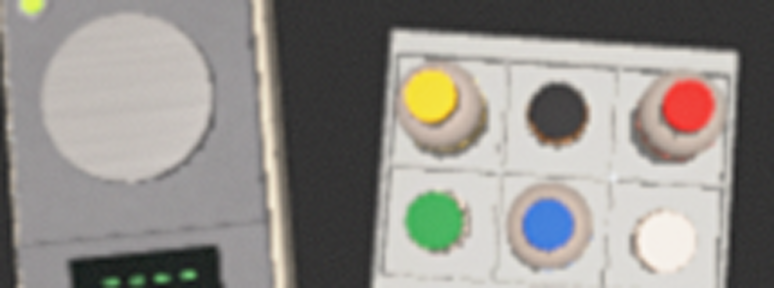

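Request:
apply_moves:
  targets: "0 0 0.1 0 0 -0.5 6; 0 0 0.2 0 0 -1.5 6; 0 0 0.3 0 0 -3 6; 0 0 0.4 0 0 -4.5 6; 0 0 0.4058 0 0 -4.5 6"
  force: 60

```text
time: 1.5
tool_pos: [237.3, -552.4, 279.0]
tcp_rot: [-179.9, -0.2, -90.1]
ft_force: [1.0, -0.9, 0.5]
finger_gap: 60.0
```

The top crop confirms the choice: the small black-capped amber jar stands between the yellow and red bottles. The two cameras agree within about 1 mm. Red goes first, since it is closest to the pad.

Request:
apply_moves:
  targets: "0 0 0 -3 -2 0.6 6; 0 0 0 -6.5 -4.2 1.2 6; 0 0 0 -10 -6.5 1.8 6; 0 0 0 -13.5 -8.7 2.4 6; 0 0 0 -17 -11 3 6"

```text
time: 2.0
tool_pos: [347.2, -379.6, 245.1]
tcp_rot: [180.0, 0.0, -89.8]
ft_force: [0.4, -1.2, -0.4]
finger_gap: 60.4
```

Request:
apply_moves:
  targets: "0 0 0 -3.5 -2.2 0.6 6; 0 0 0 -7 -4.4 1.2 6; 0 0 0 -10.5 -6.6 1.8 6; 0 0 0 -14 -8.8 2.4 6; 0 0 0 -17 -11 3 6"

```text
time: 2.5
tool_pos: [457.2, -209.2, 215.3]
tcp_rot: [180.0, 0.0, -89.8]
ft_force: [0.1, -0.1, -0.7]
finger_gap: 59.8
```

Request:
apply_moves:
  targets: "0 0 0 -3.5 -2.2 0.6 6; 0 0 0 -7 -4.4 1.2 6; 0 0 0 -10.5 -6.4 1.8 6; 0 0 0 -13.27 -7.84 3 6; 0 0 0 -13.27 -7.84 3.6 6"

```text
time: 3.0
tool_pos: [535.7, -75.0, 178.3]
tcp_rot: [179.9, 0.1, -89.6]
ft_force: [-1.0, -0.0, 0.0]
finger_gap: 59.7
```

Request:
apply_moves:
  targets: "0 0 0 0.35 0 1 6; 0 0 0 0.35 0 2.5 6; 0 0 0 0.35 0 4 6; 0 0 0 0.35 0 5.1 6; 0 0 0 0.35 0 5.5 6"

```text
time: 3.5
tool_pos: [533.8, -82.5, 123.0]
tcp_rot: [179.8, 0.0, -90.1]
ft_force: [-0.4, 0.4, 0.0]
finger_gap: 59.9
```

Request:
apply_moves:
  targets: "0 0 0 0 0 0 5; 0 0 0 0 0 0 3; 0 0 0 0 0 0 2.5; 0 0 0 0 0 0 2.5; 0 0 0 0 0 0 2.5"
  force: 60

```text
time: 4.0
tool_pos: [535.9, -82.1, 126.1]
tcp_rot: [-179.9, -0.0, -90.0]
ft_force: [0.2, 1.1, 2.4]
finger_gap: 32.3
```

Request:
apply_moves:
  targets: "0 0 0 0 0 -0.5 2.5; 0 0 0 0 0 -2 2.5; 0 0 0 0 0 -4.5 2.5; 0 0 0 0 0 -7.5 2.5; 0 0 0 0.5 0 -9 2.5"

```text
time: 4.5
tool_pos: [536.5, -87.2, 219.3]
tcp_rot: [-179.8, -0.1, -90.0]
ft_force: [0.4, -0.9, -1.1]
finger_gap: 32.6
```

Request:
apply_moves:
  targets: "0 0 0 2 -0.3 0 2.5; 0 0 0 5 -0.7 0 2.5; 0 0 0 9 -1.2 0 2.5; 0 0 0 13 -1.8 0 2.5; 0 0 0 17 -2.4 0 2.5"

```text
time: 5.0
tool_pos: [559.1, -258.9, 215.5]
tcp_rot: [180.0, -0.0, -90.0]
ft_force: [0.6, 0.5, -3.0]
finger_gap: 32.3
```

Request:
apply_moves:
  targets: "0 0 0 3.5 -0.5 0 2.5; 0 0 0 6 -0.9 0 2.5; 0 0 0 7.3 -1.1 0.3 2.5; 0 0 0 7.3 -1.1 2 2.5; 0 0 0 7.3 -1.1 4.5 2.5"

```text
time: 5.5
tool_pos: [571.0, -329.9, 170.5]
tcp_rot: [-179.9, -0.0, -90.0]
ft_force: [0.1, 0.0, -2.4]
finger_gap: 32.8
```

```bash
python3 - <<'E'
from h import *
im=save('scene','s1.png'); save('top','t1.png'); print(sense()['tool_pos'],sense()['finger_gap'])
a=im[100:330,50:370]; cv2.imwrite('pics/s1c.png',cv2.resize(a[:,:,::-1],None,fx=2.4,fy=2.4,interpolation=cv2.INTER_CUBIC))
E
```

```text
[ 567.69803547 -326.89630319  164.2321527 ] 32.42817737476062
```

View pics/s1c.png

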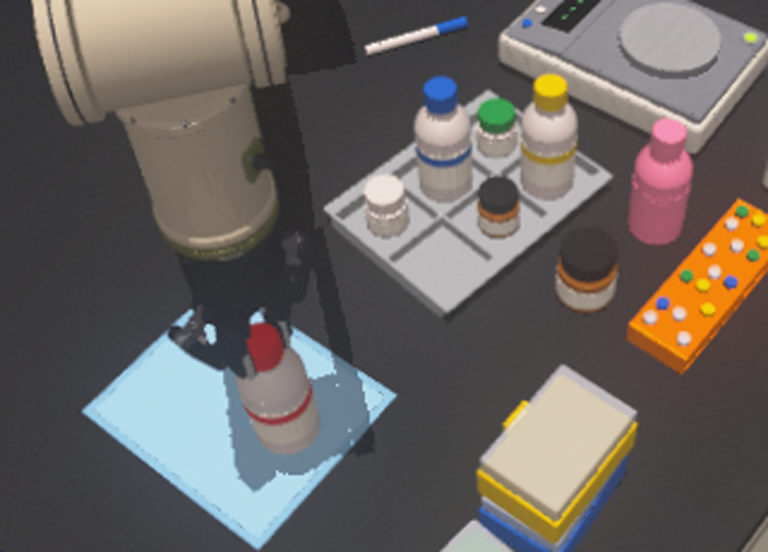

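The red bottle is held over the pad and looks slightly inclined at crop (264,345)–(290,440). I'll check whether that is only perspective.

```bash
python3 - <<'E'
from h import *
z0=170.3-121.3
p=proj('scene',[[570,-328,z0+138],[570,-328,z0+50],[570,-328,z0]]); print(((p-[50,100])*2.4).round())
s=cv2.imread('pics/s1.png')[:,:,::-1].copy();t=cv2.imread('pics/t1.png')[:,:,::-1].copy()
print(cap('scene',s,'red',p[0],z0=z0+126,z1=z0+150,win=20), cap('scene',s,'red',p[1],r=30.3,z0=z0+48,z1=z0+54,win=20))
E
```

```text
[[261. 343.]
 [278. 397.]
 [286. 425.]]
(array([ 574.1, -328.1]), array([159.9, 243.9]), 222, 315) (array([ 585.5, -338.8]), array([167., 273.]), 43, 611)
```

It's upright; the predicted lean matches. Lowering and releasing it.

Request:
apply_moves:
  targets: "0 0 0 0 0 2 2.5; 0 0 0 0 0 3.4 2.5; 0 0 0 0 0 4.1 2.5; 0 0 0 0 0 4.45 2.5; 0 0 0 0 0 4.55 2.5"

```text
time: 6.1
tool_pos: [570.6, -329.9, 125.4]
tcp_rot: [-180.0, -0.0, -90.0]
ft_force: [1.0, 0.7, -2.2]
finger_gap: 32.3
```

Request:
apply_moves:
  targets: "0 0 0 0 0 0 2.5; 0 0 0 0 0 0 4; 0 0 0 0 0 0 5; 0 0 0 0 0 0 6; 0 0 0 0 0 0 6"

```text
time: 6.6
tool_pos: [570.5, -330.3, 125.2]
tcp_rot: [-180.0, -0.0, -90.0]
ft_force: [-0.1, -0.1, 0.4]
finger_gap: 59.9
```

Request:
apply_moves:
  targets: "0 0 0 0 0 -0.5 6; 0 0 0 0 0 -2.5 6; 0 0 0 0 0 -5 6; 0 0 0 -2 1 -5.5 6; 0 0 0 -6 2 -5.5 6"

```text
time: 7.1
tool_pos: [551.0, -272.3, 182.4]
tcp_rot: [-179.8, -0.2, -90.2]
ft_force: [-0.6, 0.5, 0.8]
finger_gap: 60.2
```

Request:
apply_moves:
  targets: "0 0 0 -4 1.3 0 6; 0 0 0 -8.5 2.8 0 6; 0 0 0 -13 4.3 0 6; 0 0 0 -17.5 5.8 0 6; 0 0 0 -22 7.3 0 6"

```text
time: 7.6
tool_pos: [476.6, -48.6, 180.4]
tcp_rot: [-179.9, -0.0, -90.0]
ft_force: [0.7, -0.3, 0.4]
finger_gap: 59.7
```

Request:
apply_moves:
  targets: "0 0 0 -4 1.2 0 6; 0 0 0 -6.53 1.87 0 6; 0 0 0 -6.53 1.87 2 6; 0 0 0 -6.53 1.87 4.5 6; 0 0 0 -6.53 1.87 5.5 6"

```text
time: 8.1
tool_pos: [457.4, 15.7, 123.2]
tcp_rot: [179.9, 0.0, -90.0]
ft_force: [-1.0, 0.4, -0.3]
finger_gap: 60.2
```

Request:
apply_moves:
  targets: "0 0 0 0 0 0 6; 0 0 0 0 0 0 3; 0 0 0 0 0 0 2.5; 0 0 0 0 0 0 2.5; 0 0 0 0 0 -0.1 2.5"

```text
time: 8.6
tool_pos: [459.2, 15.0, 126.6]
tcp_rot: [-179.9, -0.0, -90.0]
ft_force: [0.6, 0.7, -3.0]
finger_gap: 31.9
```

Request:
apply_moves:
  targets: "0 0 0 0 0 -0.5 2.5; 0 0 0 0 0 -2 2.5; 0 0 0 0 0 -4.5 2.5; 0 0 0 0 0 -7.5 2.5; 0 0 0 0.5 0 -9 2.5"

```text
time: 9.1
tool_pos: [459.3, 10.4, 218.4]
tcp_rot: [-179.9, -0.0, -90.0]
ft_force: [0.7, -0.1, -2.8]
finger_gap: 32.2
```

Request:
apply_moves:
  targets: "0 0 0 2 0.2 0 2.5; 0 0 0 5 0.7 0 2.5; 0 0 0 9 1.2 0 2.5; 0 0 0 13.5 1.9 0 2.5; 0 0 0 18 2.6 0 2.5"

```text
time: 9.6
tool_pos: [431.7, -171.3, 215.3]
tcp_rot: [180.0, 0.0, -90.0]
ft_force: [1.9, 0.3, -3.2]
finger_gap: 32.0
```

Request:
apply_moves:
  targets: "0 0 0 4.5 0.6 0 2.5; 0 0 0 9 1.3 0 2.5; 0 0 0 12.5 1.8 0 2.5; 0 0 0 15 2.1 0 2.5; 0 0 0 16 2.3 1 2.5"

```text
time: 10.1
tool_pos: [409.0, -332.8, 206.3]
tcp_rot: [-180.0, -0.1, -90.1]
ft_force: [0.3, -0.8, -3.6]
finger_gap: 32.6
```

Request:
apply_moves:
  targets: "0 0 0 0 0 3 2.5; 0 0 0 0 0 6 2.5; 0 0 0 0 0 7.4 2.5; 0 0 0 0 0 7.9 2.5; 0 0 0 0 0 8.1 2.5"

```text
time: 10.6
tool_pos: [410.1, -329.2, 125.5]
tcp_rot: [-180.0, 0.0, -90.0]
ft_force: [-0.7, 5.7, 13.9]
finger_gap: 32.6
```

```bash
python3 - <<'E'
from h import *
im=save('scene','s2.png'); print(sense()['tool_pos'],sense()['finger_gap'],sense()['ft_force'])
a=im[100:330,50:370]; cv2.imwrite('pics/s2c.png',cv2.resize(a[:,:,::-1],None,fx=2.4,fy=2.4,interpolation=cv2.INTER_CUBIC))
E
```

```text
[ 410.32946403 -329.3792299   125.64834876] 32.40390637067798 [-0.47641709  0.71169812 -3.58238233]
```

View pics/s2c.png

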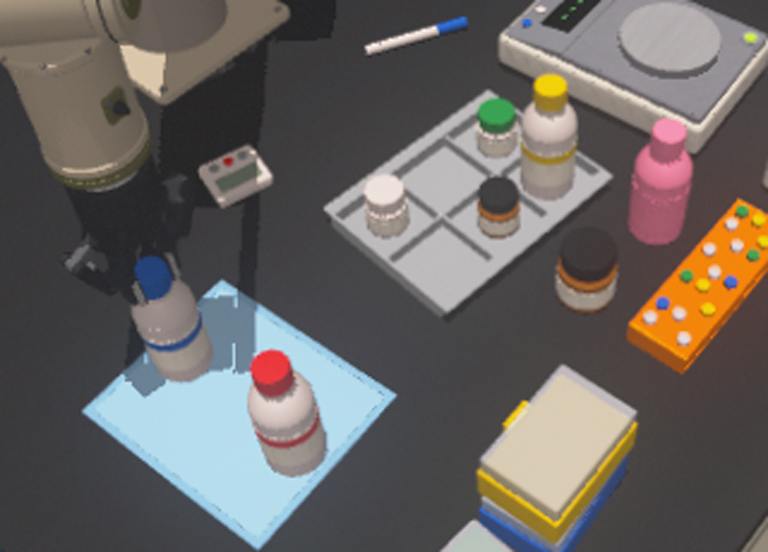

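Red stands upright on the pad at crop (285,420). Blue is just at the surface at crop (180,330). Lowering 0.7 mm more and releasing.

Request:
apply_moves:
  targets: "0 0 0 0 0 0.07 2.5; 0 0 0 0 0 0.07 4; 0 0 0 0 0 0.07 5; 0 0 0 0 0 0.07 6; 0 0 0 0 0 0.07 6"

```text
time: 11.15
tool_pos: [409.6, -329.9, 124.2]
tcp_rot: [-180.0, -0.0, -90.0]
ft_force: [0.1, 0.2, 0.2]
finger_gap: 60.0
```

Request:
apply_moves:
  targets: "0 0 0 0 0 -0.5 6; 0 0 0 0 0 -2.5 6; 0 0 0 0 0 -5 6; 0 0 0 -2 -1 -5.57 6; 0 0 0 -6 -2 -5.57 6"

```text
time: 11.65
tool_pos: [430.5, -271.8, 182.3]
tcp_rot: [-179.8, -0.2, -90.2]
ft_force: [-0.4, 0.2, -0.8]
finger_gap: 60.0
```

Request:
apply_moves:
  targets: "0 0 0 -4 -1.3 0 6; 0 0 0 -8.5 -2.7 0 6; 0 0 0 -13 -4.1 0 6; 0 0 0 -17.5 -5.6 0 6; 0 0 0 -22 -7 0 6"

```text
time: 12.15
tool_pos: [500.1, -48.0, 180.5]
tcp_rot: [-179.9, -0.0, -90.0]
ft_force: [1.6, -0.6, -0.3]
finger_gap: 59.9
```

Request:
apply_moves:
  targets: "0 0 0 -4.5 -1.5 0 6; 0 0 0 -9 -2.9 0 6; 0 0 0 -12.5 -4 0 6; 0 0 0 -14.02 -4.53 0.5 6; 0 0 0 -14.02 -4.53 2 6"

```text
time: 12.65
tool_pos: [546.4, 92.2, 161.1]
tcp_rot: [-179.8, 0.0, -89.8]
ft_force: [0.2, -0.1, 0.2]
finger_gap: 59.6
```

Request:
apply_moves:
  targets: "0 0 0 0 0 2.5 6; 0 0 0 0 0 3.4 6; 0 0 0 0 0 3.5 6; 0 0 0 0 0 3.5 3; 0 0 0 0 0 3.5 2.5"

```text
time: 13.15
tool_pos: [545.7, 89.9, 126.1]
tcp_rot: [-179.9, 0.0, -90.0]
ft_force: [-2.4, 1.9, 9.2]
finger_gap: 32.7
```

Request:
apply_moves:
  targets: "0 0 0 0 0 0 2.5; 0 0 0 0 0 -0.5 2.5; 0 0 0 0 0 -2 2.5; 0 0 0 0 0 -5 2.5; 0 0 0 0 0 -8 2.5"

```text
time: 13.65
tool_pos: [544.3, 90.5, 206.1]
tcp_rot: [179.9, -0.0, -90.0]
ft_force: [0.3, 0.8, -2.5]
finger_gap: 32.2
```

Request:
apply_moves:
  targets: "0 0 0 1 0.2 -0.5 2.5; 0 0 0 4 1 -1 2.5; 0 0 0 8 2 -1 2.5; 0 0 0 12.5 3 -1 2.5; 0 0 0 17 3.8 -1 2.5"

```text
time: 14.15
tool_pos: [505.5, -81.3, 214.1]
tcp_rot: [180.0, -0.0, -90.0]
ft_force: [0.7, -0.9, -2.8]
finger_gap: 32.5
```

Request:
apply_moves:
  targets: "0 0 0 4.5 0.5 0 2.5; 0 0 0 9 1 0 2.5; 0 0 0 13 1.4 0 2.5; 0 0 0 17 1.69 0 2.5; 0 0 0 20 1.69 0 2.5"

```text
time: 14.65
tool_pos: [488.3, -282.3, 214.0]
tcp_rot: [179.9, -0.0, -90.1]
ft_force: [2.0, 1.1, -2.4]
finger_gap: 32.3
```

Request:
apply_moves:
  targets: "0 0 0 2.5 0 0 2.5; 0 0 0 4 0 0 2.5; 0 0 0 5.04 0 0.5 2.5; 0 0 0 5.04 0 2 2.5; 0 0 0 5.04 0 5 2.5"

```text
time: 15.15
tool_pos: [491.3, -330.2, 165.8]
tcp_rot: [-179.8, -0.1, -90.0]
ft_force: [-0.1, -0.1, -2.5]
finger_gap: 32.4
```

Request:
apply_moves:
  targets: "0 0 0 0 0 2 2.5; 0 0 0 0 0 3.4 2.5; 0 0 0 0 0 3.9 2.5; 0 0 0 0 0 4.07 2.5; 0 0 0 0 0 4.07 2.5"

```text
time: 15.65
tool_pos: [490.9, -328.9, 125.2]
tcp_rot: [-179.9, 0.0, -89.9]
ft_force: [0.5, 3.6, 7.7]
finger_gap: 32.4
```

Request:
apply_moves:
  targets: "0 0 0 0 0 0 2.5; 0 0 0 0 0 0 4; 0 0 0 0 0 0 5; 0 0 0 0 0 0 6; 0 0 0 0 0 0 6"

```text
time: 16.15
tool_pos: [489.9, -330.0, 123.9]
tcp_rot: [180.0, -0.0, -90.0]
ft_force: [0.7, -0.7, 0.5]
finger_gap: 60.1
```

Request:
apply_moves:
  targets: "0 0 0 0 0 -0.5 6; 0 0 0 0 0 -2.5 6; 0 0 0 0 0 -5 6; 0 0 0 -3 0 -5.59 6; 0 0 0 -7 0 -5.59 6.5"

```text
time: 16.65
tool_pos: [490.8, -261.4, 182.5]
tcp_rot: [-179.8, -0.1, -90.2]
ft_force: [0.3, 0.1, 0.0]
finger_gap: 65.3
```

Request:
apply_moves:
  targets: "0 0 0 -3 -1 0 7; 0 0 0 -6 -2 0 7; 0 0 0 -8 -3 0 7; 0 0 0 -9 -3 0 7; 0 0 0 -9 -3 0 7"

```text
time: 17.15
tool_pos: [520.0, -169.1, 180.2]
tcp_rot: [180.0, -0.0, -89.9]
ft_force: [0.1, -1.1, 0.2]
finger_gap: 69.8
```

```bash
python3 - <<'E'
from h import *
im=save('scene','s3.png'); t=save('top','t3.png')
for c,p in [('red',(570,-330)),('blue',(410,-330)),('yellow',(490,-330))]:
    for n,i in (('scene',im),('top',t)): print(c,n,cap(n,i,c,proj(n,[[*p,141]])[0],z0=129,z1=153))
a=im[100:330,50:370]; cv2.imwrite('pics/s3c.png',cv2.resize(a[:,:,::-1],None,fx=2.4,fy=2.4,interpolation=cv2.INTER_CUBIC))
E
```

```text
red scene (array([ 570.1, -327.2]), array([162.7, 254.8]), 255, 290)
red top None
blue scene (array([ 409.5, -330. ]), array([112.3, 215.2]), 243, 255)
blue top None
yellow scene (array([ 486.3, -327.8]), array([135.8, 233.2]), 192, 271)
yellow top None
```

View pics/s3c.png

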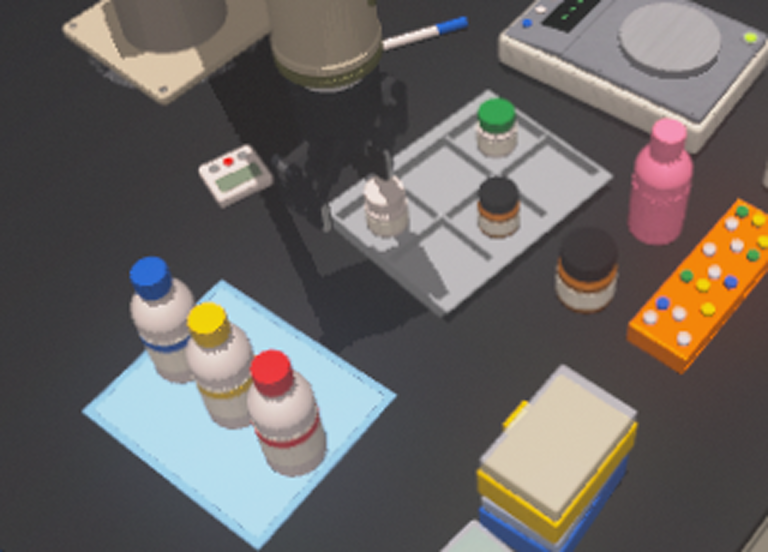

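All three bottles stand upright on the pad: blue crop (165,325), yellow (225,370), red (285,420). The amber jar is untouched at (498,205). Going for the jar.

Request:
apply_moves:
  targets: "0 0 0 -4 -0.5 0 7; 0 0 0 -8.5 -1 0 7; 0 0 0 -13 -1.6 0 7; 0 0 0 -17 -2.08 0.5 7; 0 0 0 -17.82 -2.08 3 7"

```text
time: 17.75
tool_pos: [543.4, 10.4, 153.1]
tcp_rot: [-179.6, 0.0, -89.9]
ft_force: [1.5, -1.1, -0.4]
finger_gap: 70.0
```

Request:
apply_moves:
  targets: "0 0 0 0 0 2 7; 0 0 0 0 0 4 7; 0 0 0 0 0 6 7; 0 0 0 0 0 7.5 7; 0 0 0 0 0 8 7"

```text
time: 18.25
tool_pos: [539.5, 7.3, 68.0]
tcp_rot: [179.8, 0.0, -90.1]
ft_force: [-0.1, -1.2, -1.4]
finger_gap: 70.2
```

```bash
python3 - <<'E'
from h import *
im=save('scene','s4.png'); print(sense()['tool_pos'])
a=im[120:240,170:330]; cv2.imwrite('pics/s4c.png',cv2.resize(a[:,:,::-1],None,fx=4.5,fy=4.5,interpolation=cv2.INTER_CUBIC))
E
```

```text
[539.65951331   7.45924677  68.17259989]
```

View pics/s4c.png

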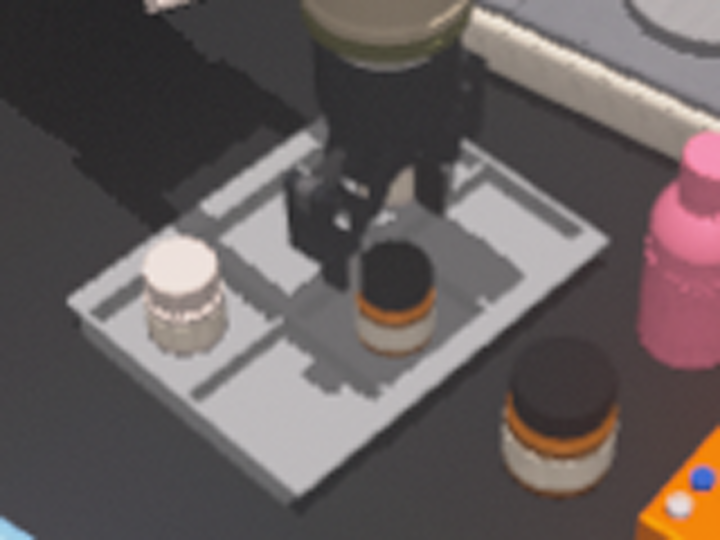

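The open fingers, at crop (345,280) and (440,205), straddle the small amber cap at (395,262). Descending and gripping.

Request:
apply_moves:
  targets: "0 0 0 0 0 1.5 7; 0 0 0 0 0 3 7; 0 0 0 0 0 4.5 7; 0 0 0 0 0 5.3 7; 0 0 0 0 0 5.5 7"
  force: 40

```text
time: 18.8
tool_pos: [539.4, 8.4, 13.1]
tcp_rot: [179.8, 0.0, -90.0]
ft_force: [-1.7, 0.9, -0.3]
finger_gap: 70.0
```

Request:
apply_moves:
  targets: "0 0 0 0 0 0 6; 0 0 0 0 0 0 4.5; 0 0 0 0 0 0 3.8; 0 0 0 0 0 0 3.8; 0 0 0 0 0 0 3.8"

```text
time: 19.3
tool_pos: [541.6, 8.2, 15.9]
tcp_rot: [-179.9, -0.0, -90.0]
ft_force: [-0.2, 1.2, 4.8]
finger_gap: 44.4
```

Request:
apply_moves:
  targets: "0 0 0 0 0 -0.5 3.8; 0 0 0 0 0 -2 3.8; 0 0 0 0 0 -5 3.8; 0 0 0 0 0 -9 3.8; 0 0 0 0 0 -12 3.8"

```text
time: 19.8
tool_pos: [541.2, 8.2, 138.2]
tcp_rot: [-179.9, -0.0, -90.0]
ft_force: [-0.1, -0.4, -0.2]
finger_gap: 44.3
```

Request:
apply_moves:
  targets: "0 0 0 -2 -0.1 -0.5 3.8; 0 0 0 -5 -0.3 -1 3.8; 0 0 0 -9 -0.5 -1 3.8; 0 0 0 -13.5 -0.7 -1 3.8; 0 0 0 -18 -1 -1 3.8"

```text
time: 20.3
tool_pos: [550.7, 189.6, 146.3]
tcp_rot: [-180.0, 0.0, -90.0]
ft_force: [1.1, -0.8, -1.8]
finger_gap: 44.3
```

Request:
apply_moves:
  targets: "0 0 0 -4 -0.2 0 3.8; 0 0 0 -8 -0.4 0 3.8; 0 0 0 -11 -0.5 0 3.8; 0 0 0 -12.08 -0.52 0.5 3.8; 0 0 0 -12.08 -0.52 2 3.8"

```text
time: 20.8
tool_pos: [556.8, 310.9, 126.9]
tcp_rot: [-179.8, 0.1, -89.9]
ft_force: [0.4, -0.2, -1.1]
finger_gap: 44.6
```

```bash
python3 - <<'E'
from h import *
im=save('scene','s5.png'); print(sense()['tool_pos'])
a=im[60:180,260:420]; cv2.imwrite('pics/s5c.png',cv2.resize(a[:,:,::-1],None,fx=4,fy=4,interpolation=cv2.INTER_CUBIC))
print(((proj('scene',[[556,309,125-11+55],[556,309,114]])-[260,60])*4).round())
E
```

```text
[554.8951221  308.5249138  122.04618935]
[[290. 114.]
 [281. 177.]]
```

View pics/s5c.png

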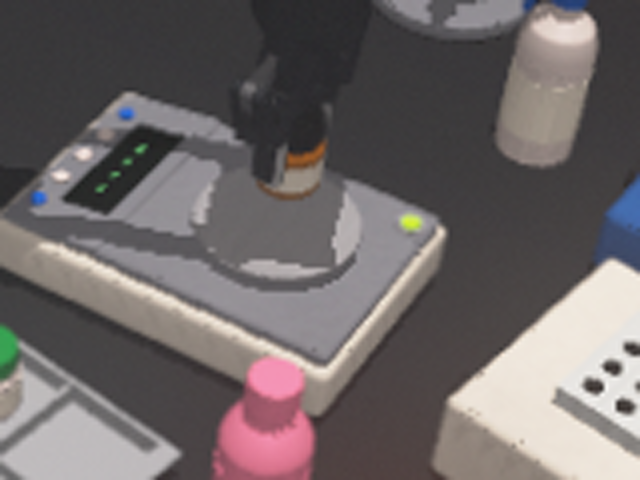

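The jar is upright over the pan (pan centre about crop (277,220), jar about (300,160)). Lowering it.

Request:
apply_moves:
  targets: "0 0 0 0 0 1.2 3.8; 0 0 0 0 0 2.4 3.8; 0 0 0 0 0 3.2 3.8; 0 0 0 0 0 3.5 3.8; 0 0 0 0 0 3.57 3.8"

```text
time: 21.35
tool_pos: [555.9, 307.9, 89.9]
tcp_rot: [180.0, -0.0, -90.1]
ft_force: [-6.8, -4.1, 10.5]
finger_gap: 44.7
```

Request:
apply_moves:
  targets: "0 0 0 0 0 0 3.8; 0 0 0 0 0 0 4.8; 0 0 0 0 0 0 5.5; 0 0 0 0 0 0 6.5; 0 0 0 0 0 0 7"

```text
time: 21.85
tool_pos: [556.0, 309.0, 89.2]
tcp_rot: [180.0, 0.0, -90.0]
ft_force: [-0.3, -1.0, -0.0]
finger_gap: 69.7
```

Request:
apply_moves:
  targets: "0 0 0 0 0 -0.5 7; 0 0 0 0 0 -2.5 7; 0 0 0 0 0 -5.5 7; 0 0 0 0 0 -8.5 7; 0 0 0 3 1 -9.07 6"

```text
time: 22.35
tool_pos: [548.5, 282.1, 185.6]
tcp_rot: [-179.6, 0.2, -89.9]
ft_force: [0.5, -1.1, 0.8]
finger_gap: 59.9
```

Request:
apply_moves:
  targets: "0 0 0 4.5 0.5 0 6; 0 0 0 9 1 0 6; 0 0 0 13.5 1.5 0 6; 0 0 0 18 2 0 6; 0 0 0 22 2 0 6"

```text
time: 22.85
tool_pos: [525.4, 57.2, 180.6]
tcp_rot: [-180.0, -0.0, -90.0]
ft_force: [1.3, -0.0, -0.1]
finger_gap: 59.9
```

```bash
python3 - <<'E'
from h import *
im=save('scene','s6.png'); t=save('top','t6.png'); print(sense()['tool_pos'])
hsv=cv2.cvtColor(t,cv2.COLOR_RGB2HSV); dark=(hsv[...,2]<100).astype(np.uint8); z=np.zeros_like(dark); z[175:210,105:137]=1
print('amber',cap('top',t,'',(120,192),21,116,133,dark*z,win=18))
g=[im[60:180,260:420],t[150:250,80:240]]
a=np.vstack([cv2.resize(x[:,:,::-1],(400,int(400*x.shape[0]/x.shape[1])),interpolation=cv2.INTER_CUBIC) for x in g]); cv2.imwrite('pics/s6c.png',a)
for c,p in [('red',(570,-330)),('blue',(410,-330)),('yellow',(490,-330))]: 
    for n,i in (('scene',im),('top',t)): print(c,n,cap(n,i,c,proj(n,[[*p,141]])[0],z0=129,z1=153))
E
```

```text
[526.05166056  54.69902536 180.64387259]
amber (array([556. , 307.2]), array([114.8, 188.9]), 243, 278)
red scene (array([ 570.1, -327.2]), array([162.7, 254.8]), 254, 290)
red top (array([ 570.5, -327.3]), array([379.2, 177.7]), 172, 207)
blue scene (array([ 409.4, -329.9]), array([112.3, 215.2]), 242, 255)
blue top (array([ 410.1, -331.2]), array([384.1, 245.3]), 171, 214)
yellow scene (array([ 486.8, -328.6]), array([135.6, 233.6]), 199, 272)
yellow top (array([ 490.2, -330.3]), array([382.1, 211.2]), 165, 210)
```

View pics/s6c.png

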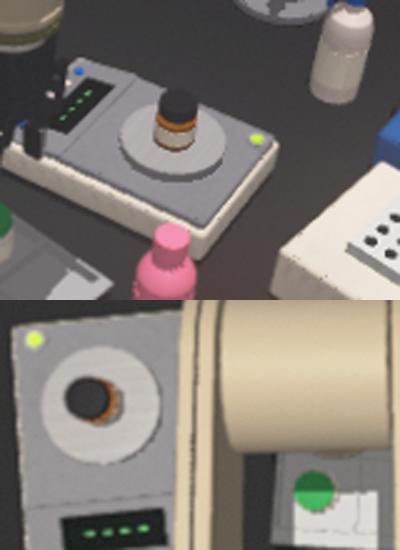

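The amber jar stands at the pan centre (measured (556,307) against (556,309)). The bottles on the pad are unchanged. Returning yellow first.

Request:
apply_moves:
  targets: "0 0 0 4 0.4 0 6; 0 0 0 8.5 0.8 0 6; 0 0 0 13 1.2 0 6; 0 0 0 17.5 1.6 0 6; 0 0 0 22 2 0 6"
  force: 60

```text
time: 23.45
tool_pos: [506.1, -162.0, 180.6]
tcp_rot: [-179.9, -0.0, -90.0]
ft_force: [1.3, 0.3, 0.5]
finger_gap: 59.8
```

Request:
apply_moves:
  targets: "0 0 0 4.5 0.5 0 6; 0 0 0 9 0.9 0 6; 0 0 0 13 1.3 0 6; 0 0 0 16 1.58 0 6; 0 0 0 16.9 1.58 1 6"

```text
time: 23.95
tool_pos: [490.8, -333.2, 171.7]
tcp_rot: [-179.9, -0.2, -90.1]
ft_force: [0.4, 0.5, -0.9]
finger_gap: 59.8
```

Request:
apply_moves:
  targets: "0 0 0 0 0 2 6; 0 0 0 0 0 3.7 6; 0 0 0 0 0 4.4 6; 0 0 0 0 0 4.55 6; 0 0 0 0 0 4.55 4"

```text
time: 24.45
tool_pos: [490.6, -329.4, 124.8]
tcp_rot: [-180.0, -0.0, -90.0]
ft_force: [0.6, -0.3, -0.5]
finger_gap: 46.9
```

Request:
apply_moves:
  targets: "0 0 0 0 0 0 2.5; 0 0 0 0 0 0 2.5; 0 0 0 0 0 0 2.5; 0 0 0 0 0 -0.5 2.5; 0 0 0 0 0 -2 2.5"

```text
time: 24.95
tool_pos: [488.7, -329.0, 142.7]
tcp_rot: [179.8, 0.2, -90.0]
ft_force: [-0.4, 0.6, -4.1]
finger_gap: 32.5
```

Request:
apply_moves:
  targets: "0 0 0 0 0 -2.5 2.5; 0 0 0 0 0 -5 2.5; 0 0 0 -1 0 -6.5 2.5; 0 0 0 -3 0 -7 2.5; 0 0 0 -6 0 -7 2.5"

```text
time: 25.45
tool_pos: [490.5, -270.2, 216.3]
tcp_rot: [-179.9, -0.1, -90.1]
ft_force: [0.5, 0.9, -2.7]
finger_gap: 32.2
```

Request:
apply_moves:
  targets: "0 0 0 -3.5 -0.5 0 2.5; 0 0 0 -7.5 -1.1 0 2.5; 0 0 0 -12 -1.8 0 2.5; 0 0 0 -16.5 -2.5 0 2.5; 0 0 0 -21 -3.2 0 2.5"

```text
time: 25.95
tool_pos: [521.7, -57.7, 214.8]
tcp_rot: [180.0, 0.0, -90.0]
ft_force: [0.9, -0.3, -3.5]
finger_gap: 32.0
```

Request:
apply_moves:
  targets: "0 0 0 -4.5 -0.7 0 2.5; 0 0 0 -9 -1.4 0 2.5; 0 0 0 -12.5 -1.9 0 2.5; 0 0 0 -14.5 -2.2 0 2.5; 0 0 0 -15.04 -2.27 1 2.5"

```text
time: 26.45
tool_pos: [545.3, 93.4, 206.0]
tcp_rot: [-179.9, 0.0, -89.8]
ft_force: [-0.2, -0.1, -3.0]
finger_gap: 32.2
```

Request:
apply_moves:
  targets: "0 0 0 0 0 2.5 2.5; 0 0 0 0 0 5 2.5; 0 0 0 0 0 6.8 2.5; 0 0 0 0 0 7.6 2.5; 0 0 0 0 0 7.8 2.5"

```text
time: 26.95
tool_pos: [544.9, 90.1, 126.8]
tcp_rot: [-180.0, -0.0, -90.0]
ft_force: [-1.0, 2.5, 13.0]
finger_gap: 32.3
```

Request:
apply_moves:
  targets: "0 0 0 0 0 0.07 2.5; 0 0 0 0 0 0.07 2.5; 0 0 0 0 0 0.07 4; 0 0 0 0 0 0.07 5; 0 0 0 0 0 0.07 6"

```text
time: 27.45
tool_pos: [544.8, 90.4, 125.8]
tcp_rot: [180.0, 0.0, -90.0]
ft_force: [-0.4, 0.2, -0.7]
finger_gap: 59.8
```

Request:
apply_moves:
  targets: "0 0 0 0 0 0 6; 0 0 0 0 0 -0.5 6; 0 0 0 0 0 -2.5 6; 0 0 0 0 0 -5 6; 0 0 0 2 0.5 -5.43 6"

```text
time: 27.95
tool_pos: [542.0, 71.9, 184.1]
tcp_rot: [-179.7, 0.1, -89.9]
ft_force: [0.6, -0.8, -0.1]
finger_gap: 59.9
```

Request:
apply_moves:
  targets: "0 0 0 4 1.3 0 6; 0 0 0 8.5 2.8 0 6; 0 0 0 13 4.2 0 6; 0 0 0 17.5 5.7 0 6; 0 0 0 22 7.1 0 6"

```text
time: 28.45
tool_pos: [468.2, -151.1, 180.7]
tcp_rot: [-180.0, -0.0, -90.0]
ft_force: [1.2, -0.6, 0.6]
finger_gap: 60.2
```

Request:
apply_moves:
  targets: "0 0 0 4.5 1.5 0 6; 0 0 0 9 2.9 0 6; 0 0 0 13.5 4.4 0 6; 0 0 0 17 5.6 0 6; 0 0 0 18.1 5.92 1 6"

```text
time: 28.95
tool_pos: [409.0, -334.6, 172.0]
tcp_rot: [-179.9, -0.2, -90.2]
ft_force: [1.6, 0.5, -0.1]
finger_gap: 60.0
```

Request:
apply_moves:
  targets: "0 0 0 0 0 2 6; 0 0 0 0 0 3.7 6; 0 0 0 0 0 4.4 6; 0 0 0 0 0 4.56 6; 0 0 0 0 0 4.56 4"

```text
time: 29.45
tool_pos: [410.0, -330.3, 124.8]
tcp_rot: [-180.0, -0.0, -90.0]
ft_force: [0.1, -0.1, 0.3]
finger_gap: 46.9
```

Request:
apply_moves:
  targets: "0 0 0 0 0 0 2.5; 0 0 0 0 0 0 2.5; 0 0 0 0 0 0 2.5; 0 0 0 0 0 -0.5 2.5; 0 0 0 0 0 -2 2.5"

```text
time: 29.95
tool_pos: [408.3, -329.4, 142.9]
tcp_rot: [179.8, 0.2, -90.0]
ft_force: [-0.2, 0.2, -3.8]
finger_gap: 32.2
```

Request:
apply_moves:
  targets: "0 0 0 0 0 -2.5 2.5; 0 0 0 0 0 -5 2.5; 0 0 0 -1 0 -6.5 2.5; 0 0 0 -3 0 -7 2.5; 0 0 0 -6 0 -7 2.5"

```text
time: 30.45
tool_pos: [409.9, -270.7, 216.2]
tcp_rot: [-179.9, -0.1, -90.1]
ft_force: [0.2, 0.9, -3.2]
finger_gap: 32.1
```

Request:
apply_moves:
  targets: "0 0 0 -3.5 -0.6 0 2.5; 0 0 0 -7 -1.2 0 2.5; 0 0 0 -11 -1.9 0 2.5; 0 0 0 -15 -2.6 0 2.5; 0 0 0 -19 -3.3 0 2.5"

```text
time: 30.95
tool_pos: [442.2, -78.5, 214.7]
tcp_rot: [-180.0, 0.0, -90.0]
ft_force: [1.3, 0.0, -3.4]
finger_gap: 31.8
```

Request:
apply_moves:
  targets: "0 0 0 -4 -0.7 0 2.5; 0 0 0 -7 -1.2 0 2.5; 0 0 0 -9 -1.5 0 2.5; 0 0 0 -9.58 -1.59 0 2.5; 0 0 0 -9.58 -1.59 1 2.5"

```text
time: 31.45
tool_pos: [459.2, 15.9, 205.7]
tcp_rot: [-179.9, -0.0, -89.9]
ft_force: [1.1, 0.5, -3.2]
finger_gap: 32.3
```

Request:
apply_moves:
  targets: "0 0 0 0 0 2.5 2.5; 0 0 0 0 0 5 2.5; 0 0 0 0 0 6.8 2.5; 0 0 0 0 0 7.6 2.5; 0 0 0 0 0 7.8 2.5"

```text
time: 31.95
tool_pos: [458.8, 14.3, 126.7]
tcp_rot: [-180.0, -0.0, -90.1]
ft_force: [0.2, 0.9, 11.5]
finger_gap: 32.4
```

Request:
apply_moves:
  targets: "0 0 0 0 0 0.07 2.5; 0 0 0 0 0 0.07 2.5; 0 0 0 0 0 0.07 4; 0 0 0 0 0 0.07 5; 0 0 0 0 0 0.07 6"

```text
time: 32.45
tool_pos: [458.5, 15.2, 125.7]
tcp_rot: [180.0, -0.0, -90.0]
ft_force: [0.6, -0.5, -0.3]
finger_gap: 59.8
```

Request:
apply_moves:
  targets: "0 0 0 0 0 0 6; 0 0 0 0 0 -0.5 6; 0 0 0 0 0 -2.5 6; 0 0 0 0 0 -5 6; 0 0 0 2 -0.5 -5.43 6"

```text
time: 32.95
tool_pos: [465.1, -3.7, 183.7]
tcp_rot: [-179.7, 0.0, -89.9]
ft_force: [1.0, -0.9, -0.1]
finger_gap: 59.9
```

Request:
apply_moves:
  targets: "0 0 0 4 -1.3 0 6; 0 0 0 8 -2.6 0 6; 0 0 0 12.5 -4.1 0 6; 0 0 0 17 -5.6 0 6; 0 0 0 21 -6.9 0 6"

```text
time: 33.45
tool_pos: [533.1, -217.0, 180.5]
tcp_rot: [-180.0, -0.0, -90.0]
ft_force: [0.9, 0.5, 0.5]
finger_gap: 60.4
```

Request:
apply_moves:
  targets: "0 0 0 4 -1.3 0 6; 0 0 0 8 -2.7 0 6; 0 0 0 10.5 -3.5 0 6; 0 0 0 11.24 -3.77 0.2 6; 0 0 0 11.24 -3.77 1 6"

```text
time: 33.95
tool_pos: [570.8, -328.3, 170.7]
tcp_rot: [-179.9, -0.0, -90.1]
ft_force: [0.4, 0.5, 0.3]
finger_gap: 59.8
```

Request:
apply_moves:
  targets: "0 0 0 0 0 2 6; 0 0 0 0 0 3.7 6; 0 0 0 0 0 4.4 6; 0 0 0 0 0 4.56 6; 0 0 0 0 0 4.56 4"

```text
time: 34.45
tool_pos: [570.3, -326.6, 124.6]
tcp_rot: [180.0, 0.0, -90.0]
ft_force: [0.2, -0.3, 0.2]
finger_gap: 47.1
```

Request:
apply_moves:
  targets: "0 0 0 0 0 0 2.5; 0 0 0 0 0 0 2.5; 0 0 0 0 0 0 2.5; 0 0 0 0 0 -0.5 2.5; 0 0 0 0 0 -2 2.5"

```text
time: 34.95
tool_pos: [568.8, -326.3, 142.7]
tcp_rot: [179.8, 0.1, -90.0]
ft_force: [-1.2, 0.9, -2.7]
finger_gap: 32.6
```

Request:
apply_moves:
  targets: "0 0 0 0 0 -2.5 2.5; 0 0 0 0 0 -5 2.5; 0 0 0 -1 0 -6.5 2.5; 0 0 0 -3 0 -7 2.5; 0 0 0 -6 0 -7 2.5"

```text
time: 35.45
tool_pos: [570.4, -266.5, 215.3]
tcp_rot: [-179.9, -0.0, -90.1]
ft_force: [0.5, 1.0, -3.1]
finger_gap: 32.4
```

Request:
apply_moves:
  targets: "0 0 0 -3.5 0.7 0 2.5; 0 0 0 -7.5 1.4 0 2.5; 0 0 0 -11.5 2.1 0 2.5; 0 0 0 -15 2.8 0 2.5; 0 0 0 -17.5 3.3 0 2.5"

```text
time: 35.95
tool_pos: [535.6, -88.2, 213.3]
tcp_rot: [179.9, 0.1, -89.9]
ft_force: [0.3, 0.0, -2.1]
finger_gap: 32.3
```

Request:
apply_moves:
  targets: "0 0 0 -1.36 0.2 0 2.5; 0 0 0 -1.36 0.2 0.5 2.5; 0 0 0 -1.36 0.2 2 2.5; 0 0 0 -1.36 0.2 4 2.5; 0 0 0 -1.36 0.2 6 2.5"

```text
time: 36.45
tool_pos: [535.0, -79.7, 152.4]
tcp_rot: [180.0, -0.0, -90.1]
ft_force: [0.1, -0.1, -2.2]
finger_gap: 32.2
```

Request:
apply_moves:
  targets: "0 0 0 0 0 1.5 2.5; 0 0 0 0 0 2.3 2.5; 0 0 0 0 0 2.6 2.5; 0 0 0 0 0 2.8 2.5; 0 0 0 0 0 2.87 2.5"

```text
time: 36.95
tool_pos: [536.1, -78.8, 126.8]
tcp_rot: [-179.9, -0.0, -90.0]
ft_force: [-0.8, 0.2, 1.7]
finger_gap: 32.5
```

Request:
apply_moves:
  targets: "0 0 0 0 0 0 2.5; 0 0 0 0 0 0 4; 0 0 0 0 0 0 5; 0 0 0 0 0 0 6; 0 0 0 0 0 0 6"

```text
time: 37.45
tool_pos: [535.4, -78.6, 126.0]
tcp_rot: [-180.0, -0.0, -90.0]
ft_force: [0.1, 0.1, -0.1]
finger_gap: 60.4
```

Request:
apply_moves:
  targets: "0 0 0 0 0 -0.5 6; 0 0 0 0 0 -2.5 6; 0 0 0 0 0 -5 6; 0 0 0 3 0.5 -6 6; 0 0 0 7 1 -7 6"

```text
time: 37.95
tool_pos: [525.9, -148.1, 197.5]
tcp_rot: [-179.9, -0.0, -89.8]
ft_force: [0.9, -0.7, -0.7]
finger_gap: 59.9
```

Request:
apply_moves:
  targets: "0 0 0 4.5 0.5 0 6; 0 0 0 9 1 0 6; 0 0 0 13.5 1.5 0 6; 0 0 0 18 2 0 6; 0 0 0 22 3 0 6"

```text
time: 38.45
tool_pos: [495.0, -370.8, 196.2]
tcp_rot: [-180.0, -0.0, -90.0]
ft_force: [1.1, 0.8, 0.1]
finger_gap: 59.9
```

```bash
python3 - <<'E'
from h import *
im=save('scene','s7.png'); t=save('top','t7.png'); print(sense()['time'],sense()['tool_pos'],sense()['finger_gap'])
for c,p in [('red',(535.3,-78.6)),('blue',(458.6,15.2)),('yellow',(544.9,90.4))]:
    for n,i in (('scene',im),('top',t)): print(c,n,cap(n,i,c,proj(n,[[*p,142]])[0]))
hsv=cv2.cvtColor(t,cv2.COLOR_RGB2HSV); dark=(hsv[...,2]<100).astype(np.uint8); z=np.zeros_like(dark); z[175:210,105:137]=1
print('amber',cap('top',t,'',(120,192),21,116,133,dark*z,win=18))
o=cv2.imread('pics/top0.png')[:,:,::-1].copy()
print('green',[cap('top',i,'green',(205,227),21,42,59) for i in (o,t)])
a=im[60:330,50:420]; cv2.imwrite('pics/s7c.png',cv2.resize(a[:,:,::-1],None,fx=2.1,fy=2.1,interpolation=cv2.INTER_CUBIC))
E
```

```text
38.55 [ 493.34424152 -373.53824246  195.97391113] 59.86929725376343
red scene (array([535.7, -78.2]), array([230.9, 175.6]), 201, 227)
red top (array([535.7, -78.8]), array([275.6, 193.9]), 162, 176)
blue scene (array([458.4,  15.9]), array([232.9, 138.7]), 174, 197)
blue top (array([458.6,  14.8]), array([236.6, 227.1]), 132, 167)
yellow scene (array([544.9,  91.2]), array([279. , 137.7]), 169, 197)
yellow top (array([544.6,  91.5]), array([203.8, 191.4]), 155, 179)
amber (array([556.1, 307.2]), array([114.7, 188.9]), 242, 278)
green [(array([464.2,  96.9]), array([205.3, 225.9]), 158, 219), (array([464.2,  97. ]), array([205.3, 225.9]), 159, 219)]
```

View pics/s7c.png

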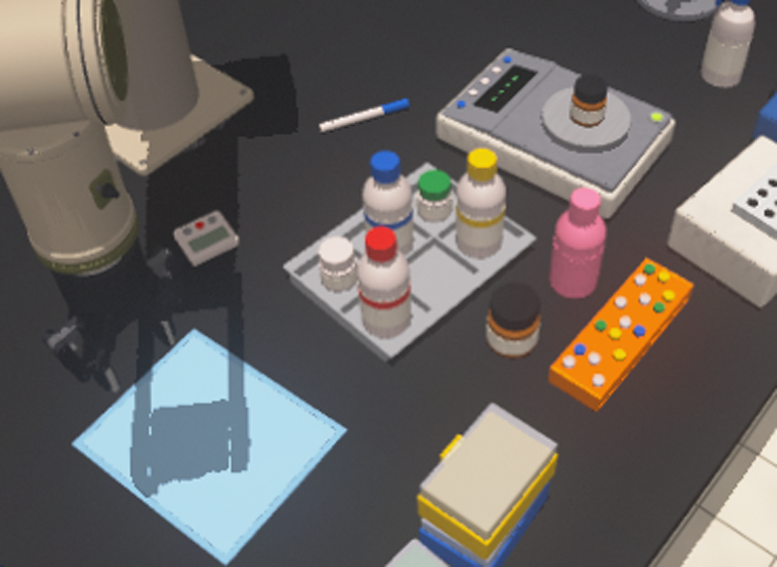

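The amber jar is on the pan at crop (588,98). All three bottles stand in their own compartments (yellow (482,205), blue (387,205), red (384,285)), each within about 1 mm of its start. The green and white jars are unmoved, and the gripper is clear. Handing in.

```bash
python3 -c "
from bench import *
print(hand_in())"
```

```text
the job is handed in; nothing more can be done
None
```

The job is done and handed in at about 38.6 s of the 147 s allowed. I moved red, blue and yellow to the blue pad, set the small amber jar on the balance pan, then put yellow, blue and red back in their own compartments.

The last pictures showed:
- **Bottles:** all three stand upright, their caps within about 1 mm of where they started in both cameras.
- **Amber jar:** it stands upright about 2 mm from the pan centre I measured at the start.
- **White-bodied jars:** the green-capped jar did not move, as measured in the top view. The white-capped one I only checked by eye, and it looked unmoved.
- **Gripper:** it is open and clear of everything.

One slip: before the first grasp I corrected for a noisy position reading, so I gripped the red bottle about 3.5 mm off centre. I put it back using its original measured position. The scene camera also read yellow about 3 mm off while it stood on the pad, where its cap was shaded; the top camera agreed with where I had placed it.

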